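# Seat the step block and spin down the wing nut

### The job

Push the stepped steel block along its channel in the clamping fixture until its low end is fully home against the end stop. Then, nudging its wings round with a fingertip stroke after stroke, spin the wing nut clockwise (seen from above) until it stops turning and the clamp foot is down on the block. Do not pick up the block or pinch the nut between the fingers, leave the small parts standing about where they are, and finish clear of everything.

Things in the scene. Friction and masses are not known exactly. Their poses are not given: they have to be found in the camera images.
- fixture: Fixed aluminium clamping fixture; place and yaw vary. Origin on the bench top, straight below the vertical stud (8 mm dia) that carries a brass wing nut. Fixture +x points from the stud away from the robot to a column (x 52 to 72, y -15 to 15 mm, 90 mm tall); +y to the left, along the channel. Sole plate 8 mm thick: channel part x -75 to -15, y -175 to 65 mm.
- channel_end (a point): Foot of the end stop's face, on the channel floor: fixture x -45, y 40.5, z 8 mm; axes as the fixture's. The channel runs along y at x = -45 between two rails 23 mm apart, 5 mm high (to fixture z 13), y -135 to 45. The stop is a dark steel bar, 40 mm long in x, top at z 26.
- overarm_end (a point): Underside of the free end of a fixed steel overarm above the nut: fixture x -7, y 0, z 80 mm. The arm (14 mm wide, z 80 to 90) runs from here back along x over the stud to the column, so a finger from above cannot circle the nut; the nut's front (-x) and both sides (beyond y = +-7) are open from above.
- clamp_foot (a point): Lowest point of the clamp foot (12 mm dia), fixture x -45, y 0: z 23 mm when tight. It hangs over the channel from a flat steel strap 16 mm wide (y -8 to 8, x -64 to 50), which lies under the nut: strap z 38 to 45 mm when tight. Strap, foot and nut stand 0.8 mm higher for each radian still to turn.
- nut_foot (a point): Foot of the wing nut on the stud axis: fixture x 0, y 0, z 45 mm when tight, 0.8 mm higher for each radian still to turn. Hub 18 mm dia. Two wings half a turn apart, 76 mm over the tips, 8 mm thick: round lobes 22 mm dia, centres 27 mm from the axis, reaching 4 to 26 mm above this point, joined to the hub by arms. Turns with the nut.
- step_block: Loose steel step block, 20 x 80 x 25 mm, 0.14 kg, lying in the channel along fixture y. Origin: centre of its underside. Five steps of 16 mm along its y: 25 mm high at its -y end (the end to push), then 20, 15, 10 and 5 mm at its +y end, which meets the stop. It starts 45 to 85 mm short; home, its origin is at fixture x -45, y 0 (to 0.5), z 8 mm, the clamp foot over its middle step.
- wing_nut (a joint): Angle of the wing nut in rad: 0 fully up, 7.5 fully down (hard stop, clamp tight); grows as it turns clockwise seen from above; starts between 0 and 1.2. At angle a one wing points along the fixture direction (cos a, -sin a), the other half a turn from it, so at 0 they lie along fixture x. Turns lightly (0.03 N m, about 1.2 N at a lobe), stays where it is left, no spring back.
- wing_side_1: One flat side (the +y side at nut angle 0) of both wings, full 76 mm length; origin on the stud axis at the foot of the nut, turns with the nut. Pressing sides 1 and 2 at once counts as pinching.
- wing_side_2: The other flat side of both wings (the -y side at nut angle 0); origin as wing_side_1.
- cal_sphere: Loose bystander: turned gauge on a foot, 30 mm dia, 46 mm tall, standing on the bench beside the fixture; origin under its centre. Leave it.
- clamp_knob: Loose bystander: knurled knob with a thread pointing up, 22 mm dia, 36 mm tall; origin under its centre. Leave it.
- brass_coupling: Loose bystander: brass hose coupling lying, 19 x 46 x 17 mm; origin under its centre. Leave it.
- spare_wheel_a: Loose bystander: black wheel lying flat, 38 mm dia, 14 mm thick; origin under its centre. Leave it.
- grease_pot: Loose bystander: round pot with screw lid, 54 mm dia, 36 mm tall; origin under its centre. Leave it.
Things that resemble listed ones, but are neither listed nor needed, are in the scene too. There is more than one size of the step_block; the one meant has the size given above.

How it is judged (in metres and radians):
On the way, in this order (a step that is already met when the one before it is completed fails the run):
1. the block is home against the end stop (y of step_block in the frame of fixture above -0.003 m and z of step_block in the frame of fixture below 0.011 m and angle between the y axis of step_block and the y axis of fixture, either way round below 0.1 rad), for 0.2 s.
2. the wing nut is run down to its stop (all of step 1 and value of joint wing_nut above 7.25 rad), for 0.2 s.
At the end, for the whole second after the job is handed in: The block lies flat in the channel within 3 mm of its home position at the end stop, the wing nut is within 0.25 rad of its stop (angle above 7.25), and both are at rest (all of step 2 and linear speed of step_block below 0.01 m/s and velocity of joint wing_nut between -0.1 and 0.1 rad/s); the robot touches nothing.
It fails at once if the block is lifted (more than 10 mm off the sole plate) (z of step_block in the frame of fixture above 0.018 m).
It fails at once if the nut is pinched (fingers press both sides of its wings at once, over 2.5 N each) (contact force between the fingers and wing_side_1 above 2.5 N and contact force between the fingers and wing_side_2 above 2.5 N).
It fails at once if a small part beside the fixture is moved more than 15 mm (distance of any of cal_sphere, clamp_knob, brass_coupling, spare_wheel_a, grease_pot from where it was at the start of the episode above 0.015 m).
It also fails if it takes over 61 s, if anything falls off the work surface, if the arm or the gripper's body presses on something with over 40 N, if the wrist force passes 120 N, or if a joint passes its speed limit or range.

### The arm

A 7-joint arm with a two-finger parallel gripper is mounted at the origin on a cart in front of the work surface, level with it; the furniture and walls round the work are solid. World frame = base frame: x ahead of the robot, y to its left, z up, the work surface at z = 0. Lengths are in mm, angles in rad, forces in N, time in s.
With the tool pointing down it reaches from about 350 to 775 mm from the base axis. Payload 3.1 kg.
Tool frame: the origin (TCP) lies midway between the tips of the shut fingers; the grasp point (between the pads) lies 19 mm behind it; z points along the fingers, y is the line along which they close (so a half turn about z gives the same grasp; the last joint's range is limited). The gripper opens to 85 mm and grips with 20 to 120 N. Pads are 22 mm wide; open, the fingers measure 114 mm over their backs; the gripper's body (76 mm by 85 mm) begins 54 mm behind the grasp point. The pads swing forward as they close: fully open they stand 13 mm farther back than shut.
Start: joints at [-1.184, 0.311, 0.014, 1.512, -0.004, 1.319, -0.027], TCP at [228.655, 500.234, 231.304] pointing down, gripper open.
Joint ranges: [-2.7, 2.7], [-0.3, 1.91], [-1.27, 1.3], [0.12, 2.57], [-1.44, 4.58], [0.2, 2.03], [-3.05, 3.05]. Speed limits (rad/s): [2.79, 2.79, 3.14, 3.14, 3.14, 3.14, 3.14].

### API

Orientations are given as a unit quaternion [w, x, y, z].
In Python, from station import status, viewer, job gives the robot as it stands. The module is installed in compiled form; this text tells all that it offers.
- The arm moves only by the shell command python3 -m creep 'ROWS' [FORCE]. ROWS is JSON, a list of rows, each a list of 5 numbers: the shift along the tool's x, y, z in mm, then the turn about the tool's z in degrees, then the finger opening in mm, from 0 to 85.4. A call has 1 to 8 rows; each row is the pose to reach, as a shift and turn from the pose commanded when the call began, along the tool's axes at that moment; what a row does not reach only later rows make up. A row lasts 1/12 s, in which the tool goes at most 41.7 mm and 7.16 degrees, less where a joint would pass 70% of its speed; a pose out of reach is approached as far as the arm can. A call with a gripper value outside its range is refused whole. The fingers move at their own pace and stop on an object; FORCE is the grip in N (left out, the last holds). Time passes only in rows, so rows that repeat a pose let the fingers close. It gives the time, the measured TCP pose, the force, the opening and the grip force at its end, in the units of the state.
- status.read_state(): the state, without advancing time (a new reading comes with each control period).
- viewer.capture(name): name is "side" or "top" or "wrist"; returns a dict with "image" (420x560x3 uint8, red, green, blue), "K" (3x3 intrinsics, pixels), "pose" (4x4, takes a point from camera to world coordinates). Camera axes: x right, y down, z forward; pixel columns grow to the right and rows downward; lengths in mm; the calibration is good to about 2 mm. A picture is of the moment at which its call begins. There is no depth.
- job.sign_off(): hands the job in; it is judged then, once.
The state is a dict: "clock": time; "joint_pos": joint angles; "qvel": joint speeds; "effort": joint torques, N m; "tool_pos": TCP position; "eef_rot": TCP orientation; "force": force on the tool from outside, world axes, zero at the start; "ft_torque": the same for the moment, N m; "width": finger opening in mm; "grasp_force": force on a finger pad.
Only numpy, scipy, OpenCV 4.12 (cv2) and the standard library are available. Lean on these libraries where they do the work, as an engineer would, in place of code of your own. Each camera call takes 0.05 s, during which the arm holds its last target. There are 200 camera calls.

## Working session

There is one attempt and no reset: what is moved stays moved. The work goes in short steps, Python scripts to look and compute and a shell command to move; the robot and the scene stay as the last step left them, time stands still between calls to the robot, and variables do not carry over. Pictures are saved under pics/ and viewed, at most 10 in all, crops included, and the job is handed in when it is done.

```bash
mkdir -p pics; python3 - <<'E'
from station import status, viewer
import cv2,numpy as np,pickle
d={}
for n in("side","top"):
    c=viewer.capture(n);d[n]=c
    cv2.imwrite(f"pics/{n}0.png",cv2.resize(c["image"][:,:,::-1],(800,600),interpolation=cv2.INTER_CUBIC))
    print(n,c["K"].tolist(),np.round(c["pose"],3).tolist())
pickle.dump(d,open("d0.pkl","wb"))
print(status.read_state())
E
```

```text
side [[451.72736469301447, 0.0, 281.25662666418134], [0.0, 451.72736469301447, 209.46935765286017], [0.0, 0.0, 1.0]] [[-0.996, -0.058, 0.072, 514.559], [-0.091, 0.451, -0.888, 739.307], [0.019, -0.89, -0.455, 453.91], [0.0, 0.0, 0.0, 1.0]]
top [[455.9532597281225, 0.0, 284.8698074109496], [0.0, 455.9532597281225, 208.3415374934931], [0.0, 0.0, 1.0]] [[-0.005, -0.998, 0.057, 538.47], [-1.0, 0.005, 0.002, 1.037], [-0.002, -0.057, -0.998, 926.351], [0.0, 0.0, 0.0, 1.0]]
{'clock': 0.1, 'joint_pos': array([-1.18366543,  0.31163943,  0.01397612,  1.51285669, -0.00441109,
        1.31922021, -0.02720887]), 'qvel': array([ 0.00115436, -0.0005072 , -0.00105922, -0.00344516, -0.0015415 ,
       -0.00090309, -0.00156626]), 'effort': array([ 1.25769235e-03, -3.80858052e+01,  1.46984970e-01, -2.31241554e+01,
        1.24097386e-02,  8.04377894e-03,  1.71875365e-05]), 'tool_pos': array([228.40282605, 499.62611017, 230.34926657]), 'eef_rot': array([-1.87191099e-04,  2.12736557e-01,  9.77109033e-01, -1.02954486e-03]), 'force': array([-0.34372167,  0.37874465,  0.57581766]), 'ft_torque': array([-0.03979744,  0.034892  , -0.05849981]), 'grasp_force': 0.0, 'width': 85.60256256367128}
```

View pics/top0.png

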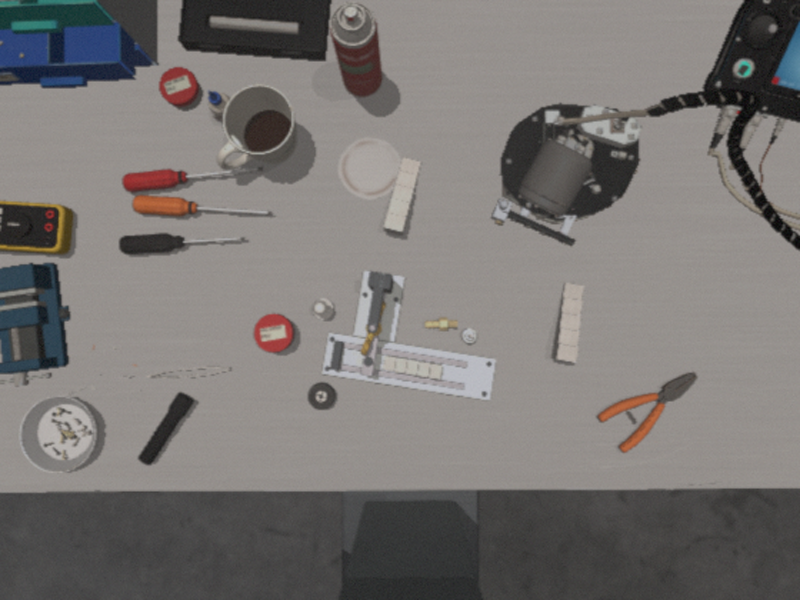

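View pics/side0.png

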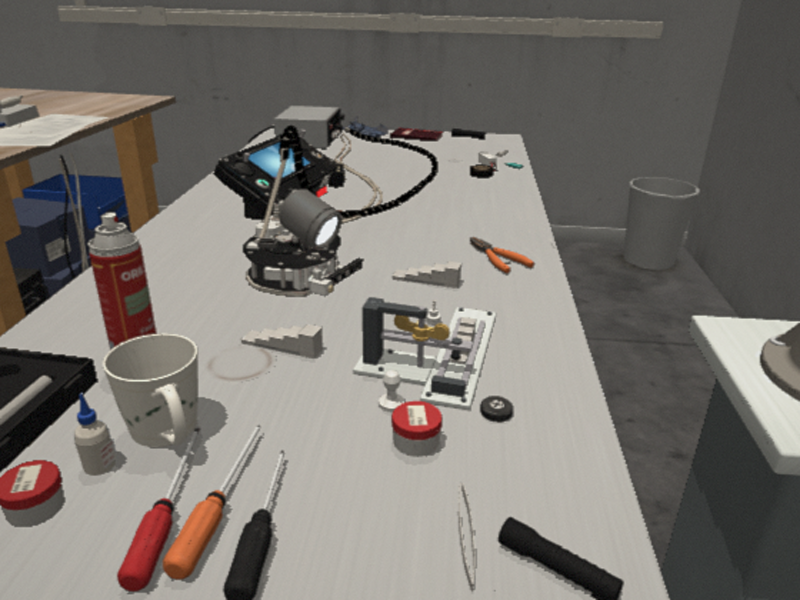

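```bash
python3 - <<'E'
import cv2,pickle
d=pickle.load(open("d0.pkl","rb"))
for n,(x0,y0,w,h,s) in dict(top=(220,185,133,100,6),side=(240,200,114,85,7)).items():
    c=d[n]["image"][y0:y0+h,x0:x0+w,::-1]
    cv2.imwrite(f"pics/{n}1.png",cv2.resize(c,None,fx=s,fy=s,interpolation=cv2.INTER_CUBIC))
E
```

```text
(no output)
```

View pics/top1.png

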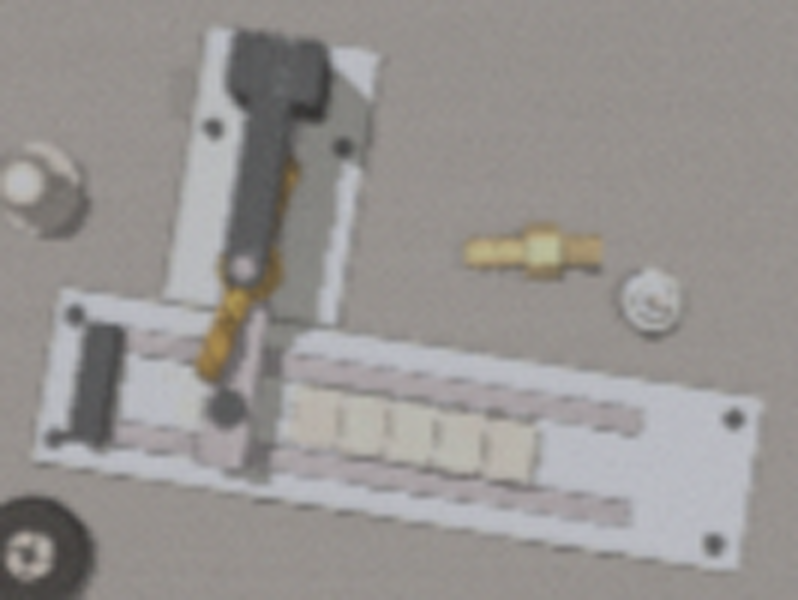

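View pics/side1.png

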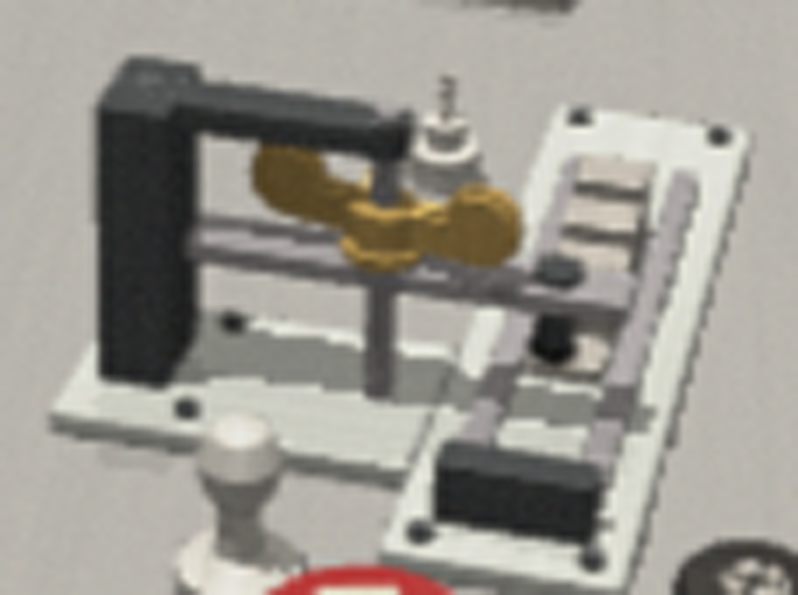

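```bash
cat > h.py <<'E'
import numpy as np,pickle,cv2
from scipy.optimize import least_squares
d=pickle.load(open("d0.pkl","rb"))
def proj(c,P):
    T=np.linalg.inv(c["pose"]);p=T[:3,:3]@np.asarray(P,float)+T[:3,3];q=c["K"]@p;return q[:2]/q[2]
def ray(c,uv):
    r=c["pose"][:3,:3]@np.linalg.inv(c["K"])@[*uv,1];return c["pose"][:3,3],r
def tri(obs):
    A=[];b=[]
    for c,uv in obs:
        o,r=ray(c,uv);r=r/np.linalg.norm(r);M=np.eye(3)-np.outer(r,r);A.append(M);b.append(M@o)
    return np.linalg.lstsq(np.vstack(A),np.hstack(b),rcond=None)[0]
def plane(c,uv,z):
    o,r=ray(c,uv);return o+r*(z-o[2])/r[2]
def F(p,P): # fixture->world
    x,y,t=p;c,s=np.cos(t),np.sin(t);return np.array([x+c*P[0]-s*P[1],y+s*P[0]+c*P[1],P[2]])
def inv(p,W):
    x,y,t=p;c,s=np.cos(t),np.sin(t);dx,dy=W[0]-x,W[1]-y;return np.array([c*dx+s*dy,-s*dx+c*dy,W[2]])
tp=lambda u,v:(220+u/6-.4,185+v/6-.4)
sp=lambda u,v:(240+u/7-.4,200+v/7-.4)
E
cat > a.py <<'E'
from h import *
top,side=d["top"],d["side"]
C={(-15,65,8):(tp(62,290),sp(383,552)),(-75,65,8):(tp(32,462),sp(625,585)),(-75,-175,8):(tp(740,568),sp(748,132)),(-15,-175,8):(tp(762,400),sp(562,105))}
for k,(a,b) in C.items(): print(k,np.round(tri([(top,a),(side,b)]),1),np.round(plane(top,a,8),1),np.round(plane(side,b,8),1))
def res(p,w=(1,1)): return np.hstack([(w[i]*(proj(c,F(p,k))-C[k][i])) for k in C for i,c in ((0,top),(1,side))])
for w in ((1,0),(0,1),(1,1)):
    r=least_squares(res,[500,50,-.12],args=(w,),x_scale=[1,1,.01]);print(w,r.x,np.round(r.fun,1))
p=r.x;pickle.dump(p,open("p.pkl","wb"))
for n,P in dict(colTL=(72,15,90),colBR=(52,-15,90),armend=(-7,0,90)).items():
    u=proj(top,F(p,P));v=proj(side,F(p,P));print(n,(u-[219.6,184.6])*6,(v-[239.6,199.6])*7)
for a in (0,.2,.4,.6,.8,1.,1.2):
    z=45+.8*(7.5-a)+15;L=[F(p,(s*27*np.cos(a),-s*27*np.sin(a),z)) for s in(-1,1)]
    print(a,*[np.round((proj(top,l)-[219.6,184.6])*6) for l in L],*[np.round((proj(side,l)-[239.6,199.6])*7) for l in L])
# block high end top edge, and step edges
for uv,z in (((537,425),33),((532,483),33),((535,455),33),((487,445),33),((487,445),28),((300,412),13)): print(uv,z,np.round(inv(p,plane(top,tp(*uv),z)),1))
E
python3 a.py
```

```text
(-15, 65, 8) [541.3 113.7   4.4] [541.6 113.3   8. ] [540.7 118.8   8. ]
(-75, 65, 8) [483.6 123.4   6.7] [484.3 123.2   8. ] [483.1 125.2   8. ]
(-75, -175, 8) [ 446.4 -113.2    4.8] [ 447.9 -112.8    8. ] [ 445.7 -107.3    8. ]
(-15, -175, 8) [ 502.6 -121.1    6.2] [ 503.7 -120.8    8. ] [ 501.6 -117.7    8. ]
(1, 0) [ 5.47401470e+02  4.80354289e+01 -1.56639998e-01] [-0.6 -0.6 -0.  -0.  -0.3  0.4 -0.  -0.   0.2  1.  -0.  -0.   0.8 -0.8
 -0.  -0. ]
(0, 1) [ 5.45998887e+02  5.11513721e+01 -1.60768890e-01] [-0.   0.  -0.5 -0.4 -0.   0.   0.4  0.8 -0.   0.   0.8 -0.5 -0.   0.
 -0.7 -0.4]
(1, 1) [ 5.46615243e+02  4.88438355e+01 -1.57951658e-01] [-1.  -0.2 -0.7 -1.2 -0.8  0.7  0.2 -0.1 -0.3  1.5  0.2 -1.1  0.4 -0.3
 -1.2 -0.9]
colTL [228.42012455  32.14326843] [ 91.41226878 100.31307163]
colBR [314.96805339 111.23205533] [202.02917875  58.11465211]
armend [236.69569001 294.36186289] [416.09105163 115.15468567]
0 [231. 358.] [258. 188.] [491. 211.] [281. 181.]
0.2 [215. 353.] [275. 192.] [485. 222.] [288. 172.]
0.4 [199. 346.] [290. 199.] [474. 231.] [299. 164.]
0.6 [186. 335.] [304. 210.] [460. 240.] [313. 158.]
0.8 [175. 322.] [315. 223.] [443. 247.] [330. 153.]
1.0 [166. 307.] [323. 238.] [423. 251.] [349. 150.]
1.2 [161. 291.] [329. 254.] [401. 254.] [370. 148.]
(537, 425) 33 [-34.5 -99.8  33. ]
(532, 483) 33 [ -53.3 -101.    33. ]
(535, 455) 33 [ -44.2 -100.6   33. ]
(487, 445) 33 [-43.3 -84.7  33. ]
(487, 445) 28 [-43.6 -84.9  28. ]
(300, 412) 13 [-43.  -22.4  13. ]
```

```bash
cat > to.py <<'E'
import sys,json
from h import *
from scipy.spatial.transform import Rotation as R
from station import status
p=pickle.load(open("p.pkl","rb"));s=status.read_state()
q=s["eef_rot"];M=R.from_quat([*q[1:],q[0]]).as_matrix()
print("t",round(s["clock"],2),"fix",np.round(inv(p,s["tool_pos"]),1),"F",np.round(s["force"],1),"w",round(s["width"],1),"j",np.round(s["joint_pos"],2))
Rf=R.from_euler('z',p[2]).as_matrix()@np.diag([-1,1,-1.]);print("turn",np.degrees((M.T@Rf))[1,0].round(2) if 0 else np.round(np.degrees(R.from_matrix(M.T@Rf).as_rotvec()),2))
for a in sys.argv[1:]:
    t=json.loads(a);print(t,np.round(M.T@(F(p,t)-s["tool_pos"]),1))
E
python3 to.py "[-45,-140,120]" "[-45,-140,22]"
```

```text
t 0.1 fix [-385.2  395.1  230.3] F [-0.3  0.4  0.6] w 85.6 j [-1.18  0.31  0.01  1.51 -0.    1.32 -0.03]
turn [-1.200e-01 -1.000e-02 -1.552e+01]
[-45, -140, 120] [-470.9 -424.4  111.3]
[-45, -140, 22] [-470.9 -424.2  209.3]
```

```bash
python3 -m creep '[[-30,-27,5,0,60],[-59,-53,15,0,40],[-88,-80,25,0,20],[-118,-106,35,0,0],[-147,-133,45,0,0],[-177,-159,50,0,0],[-206,-186,55,0,0],[-235,-212,60,0,0]]' 20; python3 -m creep '[[-29,-26,5,0,0],[-58,-52,10,0,0],[-87,-78,15,0,0],[-116,-104,20,0,0],[-146,-131,25,0,0],[-176,-159,30,0,0],[-206,-186,35,0,0],[-235,-212,40,0,0]]'; python3 -m creep '[[0,0,0,-5,0],[0,0,0,-10,0],[0,0,0,-15.5,0],[0,0,0,-15.5,0],[0,0,0,-15.5,0]]'; python3 to.py "[-45,-140,80]" "[-45,-140,22]"
```

```text
clock: 0.77
tool_pos: [354.1, 207.5, 170.7]
eef_rot: [-0.0, 0.213, 0.977, -0.0]
force: [0.3, 0.2, 1.2]
width: -0.2
grasp_force: 0.0
clock: 1.43
tool_pos: [480.0, -82.8, 130.9]
eef_rot: [-0.0, 0.213, 0.977, -0.0]
force: [1.2, 0.7, 0.7]
width: 0.2
grasp_force: 0.0
clock: 1.85
tool_pos: [479.5, -80.7, 131.0]
eef_rot: [-0.0, 0.08, 0.997, 0.0]
force: [0.1, 0.5, -1.3]
width: -0.0
grasp_force: 0.0
t 1.85 fix [ -45.9 -138.5  131. ] F [ 0.1  0.5 -1.3] w -0.0 j [-0.25  0.28  0.47  1.84 -0.14  1.05  1.68]
turn [ 0.   -0.05 -0.15]
[-45, -140, 80] [-1.  -1.5 51. ]
[-45, -140, 22] [ -1.   -1.5 109. ]
```

```bash
python3 -m creep '[[-1,-1,20,0,0],[-1,-1,45,0,0],[-1,-1,70,0,0],[-1,-1,90,0,0],[-1,-1,103,0,0],[-1,-1,109,0,0],[-1,-1,109,0,0]]'; python3 to.py; python3 - <<'E'
from station import viewer
import cv2,numpy as np,pickle
d={n:viewer.capture(n) for n in("wrist","top","side")}
pickle.dump(d,open("d1.pkl","wb"))
w=cv2.resize(d["wrist"]["image"],(400,300));w=cv2.resize(w,(400,300))
t=cv2.resize(d["top"]["image"][185:285,220:353],(399,300),interpolation=cv2.INTER_CUBIC)
s=cv2.resize(d["side"]["image"][180:290,230:376],(796,600),interpolation=cv2.INTER_CUBIC)[:300]
s=cv2.resize(d["side"]["image"][190:290,230:363],(399,300),interpolation=cv2.INTER_CUBIC)
im=np.zeros((600,800,3),np.uint8);im[:300,:400]=w;im[:300,400:799]=t;im[300:,400:799]=s
cv2.imwrite("pics/m1.png",im[:,:,::-1])
E
```

```text
clock: 2.43
tool_pos: [479.4, -81.4, 21.0]
eef_rot: [-0.002, 0.079, 0.997, -0.0]
force: [-0.2, 0.1, 0.4]
width: 0.2
grasp_force: 0.0
t 2.43 fix [ -45.9 -139.2   21. ] F [-0.2  0.1  0.4] w 0.2 j [-0.2   0.44  0.42  1.95 -0.24  0.8   1.77]
turn [-0.02 -0.18 -0.06]
```

View pics/m1.png

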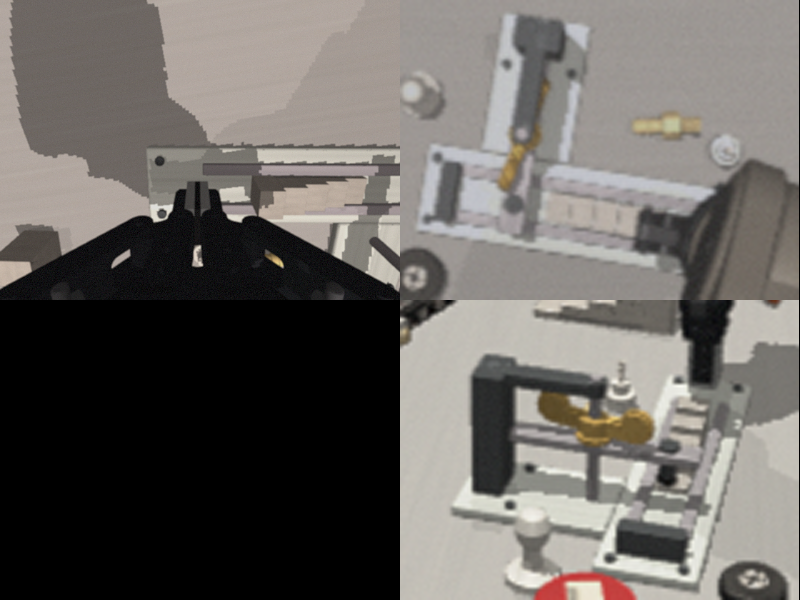

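```bash
python3 -m creep '[[-1,8,0,0,0],[-1,16,0,0,0],[-1,24,0,0,0],[-1,30,0,0,0],[-1,36,0,0,0],[-1,42,0,0,0],[-1,48,0,0,0],[-1,54,0,0,0]]';python3 -m creep '[[0,5,0,0,0],[0,10,0,0,0],[0,14,0,0,0],[0,17,0,0,0],[0,20,0,0,0],[0,22,0,0,0],[0,22,0,0,0]]'; python3 to.py; python3 - <<'E'
from station import viewer
from h import *
p=pickle.load(open("p.pkl","rb"))
c=viewer.capture("top");side=viewer.capture("side")
t=cv2.resize(c["image"][195:285,220:340],(800,600),interpolation=cv2.INTER_CUBIC)
cv2.imwrite("pics/m2.png",t[:,:,::-1])
pickle.dump((c,side),open("d2.pkl","wb"))
for y in (40.5,40,-40):print(y,[np.round((proj(c,F(p,(-45,y,z)))-[219.6,194.6])*6.667) for z in(8,13,33)])
E
```

```text
clock: 3.25
tool_pos: [490.7, -29.0, 22.7]
eef_rot: [0.001, 0.079, 0.997, -0.0]
force: [-0.8, -2.7, 3.9]
width: -0.2
grasp_force: 2.1
clock: 3.83
tool_pos: [494.1, -6.9, 22.6]
eef_rot: [0.0, 0.079, 0.997, -0.0]
force: [-0.6, -2.8, 4.6]
width: 0.3
grasp_force: 2.0
t 3.83 fix [-43.1 -63.3  22.6] F [-0.6 -2.8  4.6] w 0.3 j [-0.34  0.45  0.4   1.93 -0.24  0.81  1.61]
turn [-0.    0.05 -0.01]
40.5 [array([126., 365.]), array([125., 366.]), array([118., 368.])]
40 [array([128., 365.]), array([126., 366.]), array([119., 368.])]
-40 [array([391., 406.]), array([390., 407.]), array([389., 410.])]
```

View pics/m2.png

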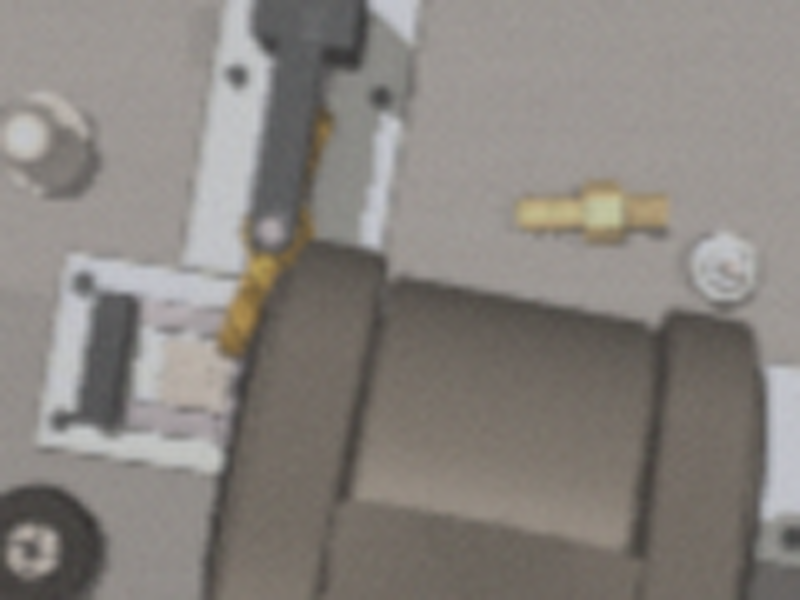

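```bash
python3 -m creep '[[0,2,0,0,0],[0,4,0,0,0],[0,5.5,0,0,0],[0,7,0,0,0],[0,8,0,0,0],[0,8,0,0,0]]';python3 -m creep '[[0,0.7,0,0,0],[0,1.4,0,0,0],[0,1.4,0,0,0]]';  python3 -m creep '[[0,0.7,0,0,0],[0,1.4,0,0,0],[0,1.4,0,0,0]]';  python3 to.py
```

```text
clock: 4.43
tool_pos: [495.0, 0.9, 22.5]
eef_rot: [0.0, 0.079, 0.997, -0.0]
force: [0.2, -3.9, 5.2]
width: 0.1
grasp_force: 2.4
clock: 4.68
tool_pos: [495.2, 2.0, 22.5]
eef_rot: [0.0, 0.079, 0.997, -0.0]
force: [0.1, -4.0, 4.9]
width: -0.1
grasp_force: 2.6
clock: 4.93
tool_pos: [495.4, 3.3, 22.5]
eef_rot: [0.0, 0.079, 0.997, -0.0]
force: [-1.1, -3.1, 4.6]
width: -0.2
grasp_force: 2.6
t 4.93 fix [-43.4 -53.   22.5] F [-1.1 -3.1  4.6] w -0.2 j [-0.36  0.45  0.4   1.93 -0.24  0.81  1.59]
turn [-0.03  0.01 -0.03]
```

```bash
for i in 1; do python3 -m creep '[[0,0.7,0,0,0],[0,1.4,0,0,0],[0,1.4,0,0,0]]' | grep -E "tool_pos|force"; python3 -m creep '[[0,0.7,0,0,0],[0,1.4,0,0,0],[0,1.4,0,0,0]]'| grep -E "tool_pos|force"; done;  python3 to.py
```

```text
tool_pos: [495.4, 3.5, 22.5]
force: [-1.0, -5.1, 5.7]
grasp_force: 3.6
tool_pos: [495.5, 3.6, 22.5]
force: [-1.3, -6.7, 6.4]
grasp_force: 4.6
t 5.43 fix [-43.4 -52.7  22.5] F [-1.3 -6.7  6.4] w -0.3 j [-0.36  0.45  0.4   1.93 -0.23  0.81  1.58]
turn [-0.19 -0.   -0.12]
```

```bash
python3 -m creep '[[0,1,0,0,0],[0,2,0,0,0],[0,3,0,0,0],[0,3,0,0,0]]' | grep -E "tool_pos|force"; python3 -m creep '[[0,-4,0,0,0],[0,-15,0,0,0],[0,-15,-35,0,0],[0,-15,-70,0,0],[0,-15,-100,0,0],[0,-15,-100,0,0]]'| grep -E "tool_pos|force"; cat > nut.py <<'E'
from h import *
from station import viewer
import sys
p=pickle.load(open("p.pkl","rb"))
def mask(im):
    h=cv2.cvtColor(im,cv2.COLOR_RGB2HSV);return ((h[...,0]>14)&(h[...,0]<30)&(h[...,1]>110)).astype(np.uint8)
def hull(c,a):
    z=45+.8*(7.5-a);m=np.zeros((420,560),np.uint8);u=np.array([np.cos(a),-np.sin(a)]);n=np.array([u[1],-u[0]])
    for s in(-1,1):
        P=[F(p,(*(s*u*27+u*11*np.cos(t)+n*k),z+15+11*np.sin(t))) for t in np.linspace(0,6.3,24) for k in(-4,4)]
        cv2.fillConvexPoly(m,cv2.convexHull(np.array([proj(c,q) for q in P],np.float32)).astype(np.int32),1)
    P=[F(p,(9*np.cos(t),9*np.sin(t),z+k)) for t in np.linspace(0,6.3,16) for k in(0,14)]
    cv2.fillConvexPoly(m,cv2.convexHull(np.array([proj(c,q) for q in P],np.float32)).astype(np.int32),1)
    return m
lo,hi=float(sys.argv[1]),float(sys.argv[2])
cs=[viewer.capture(n) for n in("side","top")];pickle.dump(cs,open("dn.pkl","wb"))
S=[]
for a in np.arange(lo,hi,.04):
    v=[]
    for c in cs:
        m=hull(c,a);x0=proj(c,F(p,(0,0,60))).astype(int);b=mask(c["image"]);w=np.zeros_like(b);w[x0[1]-30:x0[1]+30,x0[0]-32:x0[0]+32]=1
        b=b*w;v.append((m&b).sum()/max(1,(m|b).sum()))
    S.append((sum(v),a,*v))
S.sort(reverse=True);print(np.round(S[:4],2).tolist())
# block low/high end
c=cs[1]
E
python3 nut.py 0 1.3; python3 to.py "[-28,-30,85]" "[-28,-30,60]"
python3 - <<'E'
import pickle,cv2,numpy as np
cs=pickle.load(open("dn.pkl","rb"))
a=cv2.resize(cs[1]["image"][200:275,220:320],(400,300),interpolation=cv2.INTER_CUBIC);b=cv2.resize(cs[0]["image"][200:290,240:360],(400,300),interpolation=cv2.INTER_CUBIC)
cv2.imwrite("pics/m3.png",np.hstack([a,b])[:,:,::-1])
E
```

```text
tool_pos: [495.5, 3.8, 22.5]
force: [-2.4, -11.6, 7.5]
grasp_force: 6.7
tool_pos: [498.0, -4.4, 127.5]
force: [0.4, -0.5, 0.2]
grasp_force: 0.0
[[0.66, 0.4, 0.65, 0.01], [0.66, 0.44, 0.65, 0.01], [0.64, 0.36, 0.63, 0.01], [0.64, 0.48, 0.63, 0.01]]
t 6.37 fix [-43.4 -60.5 122.8] F [-0.  -0.  -0.7] w -0.3 j [-0.39  0.3   0.45  1.84 -0.15  1.03  1.54]
turn [0.13 0.07 0.07]
[-28, -30, 85] [-15.4  30.4  37.9]
[-28, -30, 60] [-15.4  30.4  62.9]
```

View pics/m3.png

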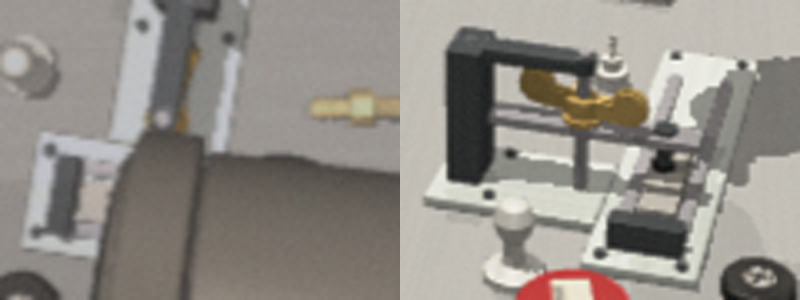

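```bash
python3 -m creep '[[-7,15,15,0,0],[-14.4,30.5,35,0,0],[-14.4,30.5,50,0,0],[-14.4,30.5,58,0,0],[-14.4,30.5,62,0,0],[-14.4,30.5,62,0,0]]' | grep -E "tool_pos|force"; python3 to.py;  python3 -m creep '[[1,10,0,0,0],[3,18,0,0,0],[5,25,0,0,0],[5.6,30,0,0,0],[5.6,35,0,0,0],[4,40,0,0,0],[1.5,45.5,0,0,0],[-1.7,50,0,0,0]]' | grep -E "force|tool_pos"; python3 to.py; python3 nut.py 0.3 2.2
```

```text
tool_pos: [510.9, 21.9, 58.4]
force: [-0.8, -0.7, -0.0]
grasp_force: 0.0
t 6.87 fix [-31.1 -32.2  58.4] F [-0.8 -0.7 -0. ] w 0.2 j [-0.4   0.43  0.41  1.85 -0.21  0.91  1.53]
turn [-0.08 -0.26 -0.06]
tool_pos: [522.5, 72.1, 60.3]
force: [-1.5, -1.0, 0.7]
grasp_force: 0.5
t 7.53 fix [-27.5  19.2  60.3] F [-1.5 -1.   0.7] w 0.3 j [-0.47  0.45  0.4   1.81 -0.21  0.93  1.43]
turn [-0.   -0.02  0.  ]
[[0.71, 1.14, 0.54, 0.17], [0.68, 1.1, 0.51, 0.17], [0.67, 1.18, 0.5, 0.17], [0.64, 1.06, 0.48, 0.16]]
```

```bash
python3 -m creep '[[-3.8,3.5,0,0,0],[-8.3,6.5,0,0,0],[-12.3,8.5,0,0,0],[-15.8,11,0,0,0],[-19.3,13,0,0,0],[-22.8,14.3,0,0,0],[-26.3,15,0,0,0],[-29.3,15,0,0,0]]' | grep -E "tool_pos|force"; python3 to.py; python3 -m creep '[[3,3,0,0,0],[3,3,-30,0,0],[3,3,-48,0,0],[3,3,-48,0,0]]' | grep -E "force|tool_pos"; python3 to.py "[2,-40,108]" "[2,-40,59]"; python3 nut.py 1 3
```

```text
tool_pos: [554.2, 82.1, 60.2]
force: [-1.0, -1.4, -0.1]
grasp_force: 0.5
t 8.3 fix [ 2.2 34.1 60.2] F [-1.  -1.4 -0.1] w -0.3 j [-0.46  0.5   0.39  1.72 -0.23  0.96  1.43]
turn [0.02 0.   0.01]
tool_pos: [555.2, 85.7, 112.8]
force: [0.1, 0.0, 1.1]
grasp_force: 0.0
t 8.63 fix [  2.6  37.8 112.8] F [0.1 0.  1.1] w 0.2 j [-0.49  0.44  0.41  1.67 -0.2   1.06  1.4 ]
turn [ 0.2   0.54 -0.01]
[2, -40, 108] [  0.7 -77.8   4.5]
[2, -40, 59] [  1.1 -78.   53.5]
[[0.71, 2.0, 0.65, 0.05], [0.7, 2.08, 0.64, 0.05], [0.7, 2.04, 0.64, 0.06], [0.69, 1.96, 0.63, 0.05]]
```

```bash
python3 -m creep '[[-6.5,-37,0,0,0],[-13,-74,0,0,0],[-13,-74,0,0,0],[-13,-74,20,0,0],[-13,-74,40,0,0],[-13,-74,49,0,0],[-13,-74,49,0,0]]' | grep -E "tool_pos|force"; python3 to.py; python3 -m creep '[[6,2,0,0,0],[12,2,0,0,0],[18,2.5,0,0,0],[24,4,0,0,0],[29,7,0,0,0],[33,10.5,0,0,0],[36.5,14,0,0,0],[40,19.5,0,0,0]]' | grep -E "force|tool_pos"; python3 to.py; python3 nut.py 1.9 3.9
```

```text
tool_pos: [549.4, 10.2, 56.0]
force: [-0.8, 0.5, -0.8]
grasp_force: 0.0
t 9.32 fix [  8.8 -37.7  56. ] F [-0.8  0.5 -0.8] w -0.4 j [-0.35  0.5   0.41  1.75 -0.24  0.95  1.56]
turn [-0.09 -0.4  -0.03]
tool_pos: [515.6, 35.5, 59.5]
force: [1.2, -2.1, 0.3]
grasp_force: 0.7
t 9.98 fix [-28.6 -18.   59.5] F [ 1.2 -2.1  0.3] w 0.1 j [-0.42  0.43  0.41  1.84 -0.21  0.91  1.5 ]
turn [-0.02 -0.   -0.04]
[[0.61, 3.3, 0.61, 0.0], [0.61, 3.26, 0.61, 0.0], [0.61, 3.18, 0.61, 0.0], [0.61, 3.38, 0.61, 0.0]]
```

```bash
python3 -m creep '[[3,4.5,0,0,0],[5,9.5,0,0,0],[6.3,14.5,0,0,0],[6.6,19.5,0,0,0],[6,24.5,0,0,0],[4,30,0,0,0],[1.5,34.5,0,0,0],[-2,39,0,0,0]]' | grep -E "tool_pos|force"; python3 -m creep '[[-4,3,0,0,0],[-8,5.5,0,0,0],[-12,7.5,0,0,0],[-15.5,10,0,0,0],[-19,11.8,0,0,0],[-22.5,13,0,0,0],[-26,13.5,0,0,0],[-29.5,13.5,0,0,0]]' | grep -E "force|tool_pos"; python3 to.py;  python3 -m creep '[[3,3,0,0,0],[3,3,-30,0,0],[3,3,-49,0,0],[3,3,-49,0,0],[3,3,-49,0,0]]' | grep -E "force|tool_pos"; python3 to.py; python3 nut.py 4 6.5
```

```text
tool_pos: [524.2, 74.4, 59.1]
force: [-0.6, -1.4, -0.8]
grasp_force: 0.5
tool_pos: [555.7, 82.8, 59.3]
force: [-1.2, 0.5, 0.4]
grasp_force: 0.5
t 11.42 fix [ 3.6 35.  59.3] F [-1.2  0.5  0.4] w -0.2 j [-0.47  0.51  0.39  1.72 -0.23  0.96  1.43]
turn [ 0.02 -0.01  0.  ]
tool_pos: [554.5, 86.3, 109.9]
force: [0.1, 1.0, -0.4]
grasp_force: 0.0
t 11.83 fix [  1.9  38.2 109.9] F [ 0.1  1.  -0.4] w 0.2 j [-0.49  0.45  0.41  1.67 -0.2   1.06  1.4 ]
turn [ 0.1   0.24 -0.01]
[[0.7, 5.2, 0.65, 0.05], [0.7, 5.16, 0.65, 0.05], [0.69, 5.24, 0.64, 0.05], [0.69, 5.12, 0.64, 0.05]]
```

```bash
python3 -m creep '[[-6,-37,0,0,0],[-11.5,-75,0,0,0],[-11.5,-75,0,0,0],[-11.5,-75,20,0,0],[-11.5,-75,40,0,0],[-11.5,-75,51,0,0],[-11.5,-75,51,0,0]]' | grep -E "tool_pos|force"; python3 to.py; python3 -m creep '[[6,2,0,0,0],[12,2,0,0,0],[18,2.5,0,0,0],[24,4,0,0,0],[29,7,0,0,0],[33,10.5,0,0,0],[36.5,14,0,0,0],[40,19.5,0,0,0]]' | grep -E "force|tool_pos"; python3 to.py; python3 -m creep '[[3,4.5,0,0,0],[5,9.5,0,0,0],[6.3,14.5,0,0,0],[6.6,19.5,0,0,0],[6,24.5,0,0,0],[4,29,0,0,0],[3,31,0,0,0],[1.5,33,0,0,0]]' | grep -E "tool_pos|force";python3 to.py; python3 nut.py 6 7.6
```

```text
tool_pos: [549.0, 10.2, 53.6]
force: [-1.7, -0.5, -1.0]
grasp_force: 0.0
t 12.52 fix [  8.5 -37.8  53.6] F [-1.7 -0.5 -1. ] w 0.1 j [-0.35  0.5   0.41  1.75 -0.24  0.95  1.57]
turn [-0.1  -0.45 -0.03]
tool_pos: [515.6, 35.5, 57.5]
force: [1.2, -2.0, -0.2]
grasp_force: 0.7
t 13.18 fix [-28.5 -18.   57.5] F [ 1.2 -2.  -0.2] w -0.2 j [-0.42  0.43  0.42  1.84 -0.22  0.91  1.5 ]
turn [-0.02  0.   -0.04]
tool_pos: [519.7, 68.8, 57.1]
force: [-1.0, 0.1, -0.6]
grasp_force: 0.5
t 13.85 fix [-29.8  15.5  57.1] F [-1.   0.1 -0.6] w -0.2 j [-0.48  0.45  0.41  1.82 -0.22  0.92  1.44]
turn [-0.01 -0.05  0.01]
[[0.79, 7.32, 0.63, 0.16], [0.77, 7.28, 0.62, 0.16], [0.76, 7.36, 0.6, 0.16], [0.75, 7.24, 0.59, 0.15]]
```

```bash
python3 -m creep '[[-1,1,0,0,0],[-2,2,0,0,0],[-3,3,0,0,0],[-3,3,0,0,0]]' | grep -E "tool_pos|force"; python3 -m creep '[[-1.5,1,0,0,0],[-3,2,0,0,0],[-3,2,0,0,0]]' | grep -E "tool_pos|force"; python3 -m creep '[[-1.5,1,0,0,0],[-3,2,0,0,0],[-3,2,0,0,0]]' | grep -E "tool_pos|force";python3 to.py; python3 nut.py 6 7.9
```

```text
tool_pos: [523.4, 70.8, 57.3]
force: [-0.4, 0.0, 1.0]
grasp_force: 0.3
tool_pos: [526.6, 72.2, 57.2]
force: [-0.6, -0.4, -0.8]
grasp_force: 0.4
tool_pos: [527.0, 72.6, 56.8]
force: [-5.5, -3.1, 4.3]
grasp_force: 3.3
t 14.78 fix [-23.1  20.3  56.8] F [-5.5 -3.1  4.3] w -0.1 j [-0.48  0.46  0.41  1.8  -0.22  0.93  1.44]
turn [-0.15 -0.35 -0.05]
[[0.71, 7.52, 0.54, 0.17], [0.7, 7.56, 0.53, 0.17], [0.68, 7.6, 0.52, 0.15], [0.67, 7.48, 0.5, 0.17]]
```

```bash
python3 -m creep '[[-1,0.5,0,0,0],[-2,1,0,0,0],[-2,1,0,0,0]]' | grep -E "tool_pos|force"; python3 to.py; python3 -m creep '[[6,-4,0,0,0],[12,-8,0,0,0],[16,-8,-25,0,0],[20,-8,-60,0,0],[40,-8,-95,0,0],[70,-8,-120,0,0],[100,-8,-130,0,0],[100,-8,-130,0,0]]' | grep -E "tool_pos|force"; python3 -m creep '[[0,30,0,0,0],[0,65,0,0,0],[0,100,0,0,0],[0,140,0,0,0],[0,140,0,0,0],[0,140,0,0,0]]' | grep -E "tool_pos|force"; python3 nut.py 7 7.9
python3 - <<'E'
import pickle,cv2,numpy as np
cs=pickle.load(open("dn.pkl","rb"))
a=cv2.resize(cs[1]["image"][185:285,210:343],(800,600),interpolation=cv2.INTER_CUBIC);b=cv2.resize(cs[0]["image"][190:295,230:370],(800,600),interpolation=cv2.INTER_CUBIC)
a=cv2.resize(a,(400,300));b=cv2.resize(b,(400,300))
cv2.imwrite("pics/m4.png",cv2.resize(np.hstack([a,b])[:,:,::-1],(800,300)))
E
```

```text
tool_pos: [527.3, 72.7, 56.7]
force: [-10.0, -3.6, 7.0]
grasp_force: 5.2
t 15.13 fix [-22.9  20.5  56.7] F [-10.   -3.6   7. ] w -0.1 j [-0.48  0.47  0.41  1.79 -0.22  0.94  1.44]
turn [-0.21 -0.57 -0.07]
tool_pos: [429.4, 84.7, 190.2]
force: [-0.6, 0.1, 0.3]
grasp_force: 0.0
tool_pos: [453.9, 224.1, 186.7]
force: [-0.2, -0.5, -0.2]
grasp_force: 0.0
[[0.79, 7.52, 0.53, 0.27], [0.78, 7.56, 0.51, 0.27], [0.76, 7.6, 0.51, 0.24], [0.76, 7.48, 0.49, 0.26]]
```

View pics/m4.png

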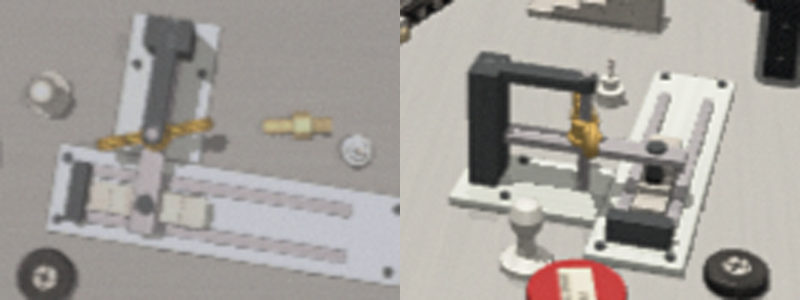

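The picture shows the block against the stop (top view, about (91,195)), the foot down on its middle step and the wings along the channel. The nut estimate is 7.5 rad, the small parts have not moved and the arm is clear.

```bash
python3 -m creep '[[0,0,0,0,0],[0,0,0,0,0],[0,0,0,0,0],[0,0,0,0,0]]' >/dev/null; python3 -c "
from station import job;print(job.sign_off())"
```

```text
the job is handed in; nothing more can be done
None
```

The job is handed in, though sign-off returned no verdict: in the last pictures the block is home against the stop, the nut is at its stop (about 7.5 rad) with the foot down on the block, the small parts stand where they were, and the arm is clear.

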